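# Clear the tracing light box and hold its lid at balance for the stay to be fitted

## Robot

A 6-joint arm with a two-finger parallel gripper is mounted at the origin on the work surface. World frame = base frame: x ahead of the robot, y to its left, z up, the work surface at z = 0. Lengths are in mm, angles in degrees, forces in N, time in s.
With the tool pointing down it reaches from about 300 to 850 mm from the base axis. Payload 4.2 kg.
Tool frame: the origin (TCP) lies on the centre line of the jaws, within the pads' length; the fingertips stand 8 mm ahead of it and the grasp point (between the pads) lies 11 mm behind it; z points along the fingers, y is the line along which they close (so a half turn about z gives the same grasp; the last joint's range is limited). The gripper opens to 91 mm and grips with 3 to 60 N. Pads are 32 mm wide; open, the fingers measure 118 mm over their backs; the gripper's body (76 mm by 178 mm) begins 60 mm behind the grasp point.
Start: joints at [70.703, 18.312, 89.639, -0, 72.044, -1.146], TCP at [179.131, 546.404, 195.576] pointing down, gripper open.
Joint ranges: [-177.97, 177.97], [-48.28, 115.42], [12.27, 149.76], [-77.06, 257.06], [2.81, 150.46], [-146.56, 146.56]. Speed limits (degrees/s): [147.25, 147.25, 180, 180, 180, 180].

## Interface

Orientations are given as [roll, pitch, yaw] about the fixed x, y, z axes, in that order (R = Rz(yaw) Ry(pitch) Rx(roll)).
In Python, from workcell import telemetry, eyes, ticket gives the robot as it stands. The module is installed in compiled form; this text tells all that it offers.
- The arm moves only by the shell command python3 -m crank 'ROWS' [OPENING] [FORCE]. ROWS is JSON, a list of rows, each an object of numbers: "dx", "dy", "dz": the shift along the world's x, y, z normalised to -1 to 1, where 1 is 80 cm; "yaw": the turn about the world's z normalised to -1 to 1, where 1 is 5 degrees. A call has 1 to 10 rows; each row shifts and turns the commanded pose from where the row before left it; what a row does not reach is not made up. A row lasts 1/8 s, in which the tool goes at most 62.5 mm and 10.7 degrees, less where a joint would pass 70% of its speed; a pose out of reach is approached as far as the arm can. A call with a number of a shift or a turn outside -1 to 1 is refused whole. A call with a gripper value outside its range is refused whole. OPENING is the opening, from 0 (shut) to 1 (fully open), set as the call begins (- or left out, the last holds). The fingers move at their own pace and stop on an object; FORCE is the grip in N (left out, the last holds). Time passes only in rows, so rows that do not move let the fingers close. It gives the time, the measured TCP pose, the force, the opening and the grip force at its end, in the units of the state.
- telemetry.state(): the state, without advancing time (a new reading comes with each control period).
- eyes.grab_frame(name): name is "side" or "top" or "wrist"; returns the picture (480x640x3 uint8, red, green, blue); there is no depth.
- eyes.calibration(name): a dict with "camera_matrix" (3x3 intrinsics, pixels), "world_from_camera" (4x4, takes a point from camera to world coordinates). Camera axes: x right, y down, z forward; pixel columns grow to the right and rows downward; lengths in mm; the calibration is good to about 2 mm. A picture is of the moment at which its call begins: read the wrist's pose just before it. calibration takes no time and is no camera call; for the wrist camera it gives the pose at the moment of the call.
- ticket.job_done(): hands the job in; it is judged then, once.
The state is a dict: "time_s": time; "qpos": joint angles; "qvel": joint speeds; "effort": joint torques, N m; "ee_pos": TCP position; "ee_rot": TCP orientation; "force": force on the tool from outside, world axes, zero at the start; "torque": the same for the moment, N m; "gripper_width": finger opening in mm; "gripper_force": force on a finger pad.
Only numpy, scipy, OpenCV 4.12 (cv2) and the standard library are available. Lean on these libraries where they do the work, as an engineer would, in place of code of your own. Each camera call takes 0.05 s, during which the arm holds its last target. There are 200 camera calls.

## Task

The stay is off the tracing light box and I want to screw it back on. Brush the three plywood offcuts off the closed lid into the scrap tray with the bench brush, without touching them with your fingers, and put the brush back down on the bench, on its bristles and clear of the box and tray. Then take the lid by its bow handle, swing it up without letting it drop or go over backwards, and finish still gripping the handle with the lid held still at its balance point, where it would fall neither way; leave the stay, the screwdriver and the thread cone where they are.

Things in the scene. Friction and masses are not known exactly. Their poses are not given: they have to be found in the camera images.
- lid (a joint): Angle of the light box's lid, rad: 0 = shut (level), growing as it opens; stop at 2.0, leaning over backwards. It swings freely (no spring, no stay, next to no friction) and weighs 0.5 to 0.8 kg. Hinged on its lower rear edge, it balances at 1.507 rad (86 degrees), just short of upright: let go, it falls shut below that and over backwards beyond it.
- lightbox: Tracing light box, fixed, standing askew. Grey steel body 240 (x) by 300 (y) by 60 mm high, lid 240 by 300 by 16 mm on it: white opal panel flush in an aluminium frame, level top 76 mm above the bench. Origin: on the bench under its middle. x points from the front (handle) to the rear (hinge), y to the end where the scrap tray is, z up.
- lid_hinge (a point): Middle of the hinge line at the light box's rear edge, fixed, 60 mm above the bench. Same axes as the light box (the hinge line runs along y); the middle of the lid when shut lies 120 mm from here along -x, the lid's ends at y = -150 and +150 mm.
- lid_grip (a point): Middle of the bar of the dark steel bow handle on the lid's front edge; moves with the lid. Round bar 10 mm thick, 110 mm long, parallel to the hinge line, 282 mm out from it and 8 mm above the lid's underside: 68 mm above the bench when shut, about 340 upright. 37 mm clear between bar and lid, so fingers pinch it from above, lid shut or upright, and it turns in them.
- brush_grip (a point): Bench brush, 0.15 to 0.24 kg, standing on its bristles at the robot's right: middle of its beech head's thickness at the centre of mass, 56 mm above the bristle tips, 25 mm from the head's middle towards the handle. x runs along it away from the handle, z up. Head 190 x 36 x 22 mm (grip across the 36); stiff bristles 180 x 30 mm, 45 high, below it; handle 125 x 22 mm in line.
- offcut_a_center (a point): Centre (9 mm above its underside) of a plywood offcut lying on the lid: oblong block 42 by 28 by 18 mm high, about 14 g.
- offcut_b_center (a point): Centre (9 mm above its underside) of a plywood offcut lying on the lid: L-shaped block within 40 by 38 mm, 18 mm high, about 16 g.
- offcut_c_center (a point): Centre (9 mm above its underside) of a plywood offcut lying on the lid: block with one round end, 41 by 30 by 18 mm high, about 13 g.
- tray: Open scrap tray of bare sheet steel, fixed, a few mm from the +y end of the light box and in line with it: 280 (x) by 160 (y) by 45 mm high, walls 4 mm. Origin: centre of its underside, z up. Its rim is about 30 mm lower than the lid's top, so what is pushed off that end of the lid drops in.
- stay: Bystander: folding steel lid stay, two flat bars 12 mm wide and about 100 mm long on a brass pivot, lying flat on the bench at the robot's left, 12 mm high. Origin: under the pivot.
- screwdriver: Bystander: screwdriver 190 mm long with a dark wooden handle, lying on the bench at the robot's left. Origin: on the bench under its middle.
- thread_cone: Bystander: brown thread cone, 68 mm across, 110 mm high, standing on the bench at the far right. Origin: centre of its underside.
Mind the look-alikes: they are no part of the job. What is shaped like the part that bears offcut_b_center but green, purple or yellow is not meant.

How it is judged (in metres and radians):
On the way, in this order (a step that is already met when the one before it is completed fails the run):
1. the brush is picked up (height (world z) of brush_grip above 0.08 m and contact force between brush and the fingers above 1 N), for 0.2 s.
2. all three offcuts lie in the scrap tray (x of offcut_a_center in the frame of tray between -0.138 and 0.138 m and y of offcut_a_center in the frame of tray between -0.078 and 0.078 m and z of each of offcut_a_center, offcut_b_center, offcut_c_center in the frame of tray below 0.04 m and x of offcut_b_center in the frame of tray between -0.138 and 0.138 m and y of offcut_b_center in the frame of tray between -0.078 and 0.078 m and x of offcut_c_center in the frame of tray between -0.138 and 0.138 m and y of offcut_c_center in the frame of tray between -0.078 and 0.078 m), for 0.2 s.
3. the brush stands on the bench again, let go (height (world z) of brush_grip below 0.066 m and contact force between brush and the fingers below 0.1 N and contact force between brush and lightbox below 0.05 N and contact force between brush and tray below 0.05 N), for 0.2 s.
4. the lid is raised half-way, gripped (value of joint lid above 0.75 rad and contact force between lid and the fingers above 1 N), for 0.1 s.
At the end, for the whole second after the job is handed in: Handle gripped (over 1 N), lid still (under 0.05 rad/s) within 0.08 rad of balance (1.427 to 1.587 rad), all offcut centres in the tray below its rim; brush untouched, upright (0.15 rad), still, bristles on the bench, clear of box, lid and tray (all of step 2 and all of step 3 and value of joint lid between 1.427 and 1.587 rad and velocity of joint lid between -0.05 and 0.05 rad/s and contact force between lid and the fingers above 1 N and angle between brush_grip's own z axis and vertical below 0.15 rad and linear speed of brush below 0.02 m/s); the arm keeps its last pose, push and grip.
It fails at once if an offcut is touched with the fingers or the arm (contact force between any of offcut_a, offcut_b, offcut_c and the fingers above 0.2 N or contact force between any of offcut_a, offcut_b, offcut_c and the arm above 0.2 N).
It fails at once if the lid is lifted before all offcuts are in the tray (value of joint lid above 0.15 rad and not (x of offcut_a_center in the frame of tray between -0.138 and 0.138 m and y of offcut_a_center in the frame of tray between -0.078 and 0.078 m and z of each of offcut_a_center, offcut_b_center, offcut_c_center in the frame of tray below 0.04 m and x of offcut_b_center in the frame of tray between -0.138 and 0.138 m and y of offcut_b_center in the frame of tray between -0.078 and 0.078 m and x of offcut_c_center in the frame of tray between -0.138 and 0.138 m and y of offcut_c_center in the frame of tray between -0.078 and 0.078 m)).
It fails at once if the lid goes over backwards (beyond 1.75 rad) (value of joint lid above 1.75 rad).
It fails at once if the lid is dropped or flung (faster than 2 rad/s) (velocity of joint lid above 2 rad/s or velocity of joint lid below -2 rad/s).
It fails at once if the stay, screwdriver or thread cone is moved (over 30 mm) (distance of any of stay, screwdriver, thread_cone from where it was at the start of the episode above 0.03 m).
It also fails if it takes over 67 s, if anything falls off the work surface, if the arm or the gripper's body presses on something with over 40 N, if the wrist force passes 120 N, or if a joint passes its speed limit or range.

## Working session

There is one attempt and no reset: what is moved stays moved. The work goes in short steps, Python scripts to look and compute and a shell command to move; the robot and the scene stay as the last step left them, time stands still between calls to the robot, and variables do not carry over. Pictures are saved under pics/ and viewed, at most 10 in all, crops included, and the job is handed in when it is done.

```bash
mkdir -p pics; cat > h.py <<'E'
import numpy as np,cv2
from workcell import telemetry,eyes,ticket
def ray(cal,u,v,z):
    K=np.array(cal["camera_matrix"]);T=np.array(cal["world_from_camera"])
    d=T[:3,:3]@np.linalg.solve(K,[u,v,1.]);o=T[:3,3]
    return o+d*(z-o[2])/d[2]
def proj(cal,p):
    K=np.array(cal["camera_matrix"]);T=np.linalg.inv(np.array(cal["world_from_camera"]))
    q=K@(T[:3,:3]@np.array(p,float)+T[:3,3]);return q[:2]/q[2]
def grab(n,f):
    im=eyes.grab_frame(n);cv2.imwrite('pics/'+f,im[:,:,::-1]);return im
E
python3 - <<'E'
from h import *
for n in("top","side"):
    grab(n,n+'0.png');c=eyes.calibration(n);print(n,np.round(c["camera_matrix"],1).tolist(),np.round(c["world_from_camera"],3).tolist())
s=telemetry.state();print(s['ee_pos'],s['ee_rot'],s['force'],s['gripper_width'],s['time_s'])
E
```

```text
top [[541.2, 0.0, 317.3], [0.0, 541.2, 235.3], [0.0, 0.0, 1.0]] [[0.006, -0.997, 0.082, 447.345], [-1.0, -0.006, -0.004, 28.736], [0.005, -0.082, -0.997, 1184.191], [0.0, 0.0, 0.0, 1.0]]
side [[598.8, 0.0, 313.0], [0.0, 598.8, 230.4], [0.0, 0.0, 1.0]] [[0.797, -0.43, 0.425, 9.549], [-0.604, -0.542, 0.584, -689.637], [-0.021, -0.722, -0.691, 927.379], [0.0, 0.0, 0.0, 1.0]]
[178.96101882 545.9502067  194.78598395] [-1.79908907e+02 -2.03442492e-03  1.61850283e+02] [-0.27275327 -0.58997986 -0.6683034 ] 91.17672189694972 0.1
```

View pics/top0.png

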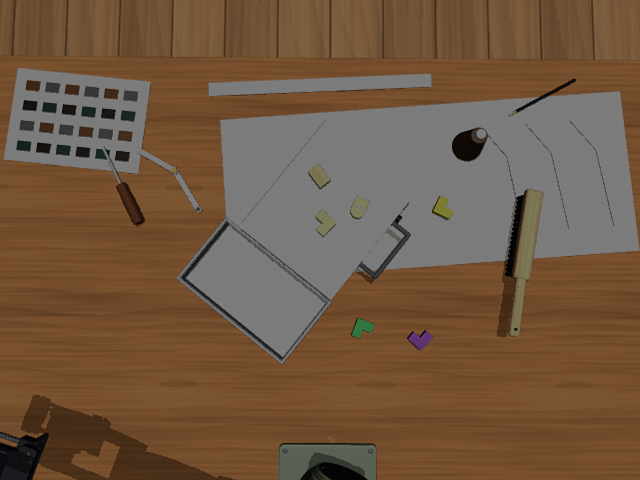

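View pics/side0.png

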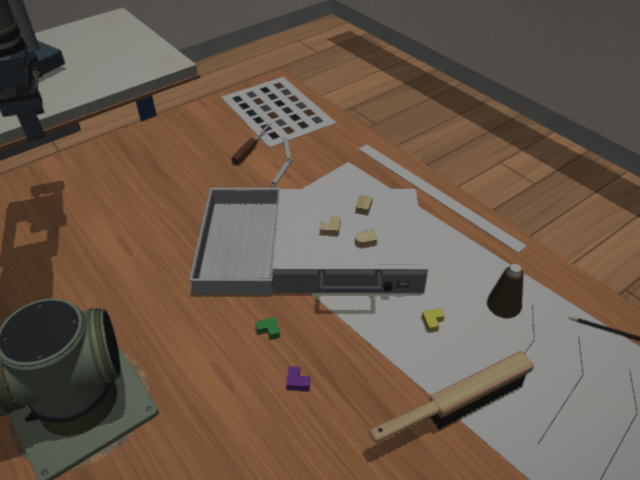

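The top view shows the tray, with corners near (228,220), (330,300), (282,360) and (180,277). The handle bar is near (390,262), and the offcuts are at (319,176), (325,223) and (359,208). The brush head runs from (534,190) to (519,278), and its handle ends at (514,334). The side view shows the lid top corners near (279,189), (417,189), (425,263) and (274,263), with the handle bar at (350,289).

```bash
python3 - <<'E'
from h import *
ct=eyes.calibration("top");cs=eyes.calibration("side")
R=lambda c,l,z:print(np.round([ray(c,u,v,z)[:2] for u,v in l]).tolist())
print("tray rim top");R(ct,[(228,219),(331,300),(282,361),(179,277)],45)
print("lid side");R(cs,[(279,189),(417,189),(425,264),(274,263)],76)
print("tray side rim");R(cs,[(211,189),(194,283),(274,283)],45)
print("handle top ends");R(ct,[(376,277),(410,236)],68)
print("handle side");R(cs,[(321,289),(381,289)],68)
print("offc top z94");R(ct,[(319,175),(325,222),(359,207)],94)
print("brush top axis z67");R(ct,[(534,190),(519,278),(518,278),(514,334)],67)
im=cv2.imread('pics/top0.png')
a=cv2.resize(im[140:320,170:430],None,fx=3,fy=3,interpolation=cv2.INTER_CUBIC)
g=cv2.createCLAHE(8,(6,6)).apply(cv2.cvtColor(a,cv2.COLOR_BGR2GRAY))
cv2.imwrite('pics/c1.png',g)
b=cv2.resize(im[170:350,470:570],None,fx=3,fy=3,interpolation=cv2.INTER_CUBIC)
s=cv2.imread('pics/side0.png')
b2=cv2.resize(s[340:450,365:540],None,fx=2.8,fy=2.8,interpolation=cv2.INTER_CUBIC)
H=np.zeros((540,790,3),np.uint8);H[:540,:300]=b;H[:b2.shape[0],300:300+b2.shape[1]]=b2
cv2.imwrite('pics/c2.png',H)
E
```

```text
tray rim top
[[575.0, 213.0], [406.0, -5.0], [280.0, 96.0], [452.0, 313.0]]
lid side
[[553.0, 183.0], [792.0, -7.0], [645.0, -179.0], [417.0, 4.0]]
tray side rim
[[450.0, 313.0], [278.0, 82.0], [402.0, -15.0]]
handle top ends
[[454.0, -97.0], [539.0, -168.0]]
handle side
[[453.0, -100.0], [541.0, -169.0]]
offc top z94
[[661.0, 21.0], [564.0, 9.0], [596.0, -60.0]]
brush top axis z67
[[637.0, -428.0], [454.0, -392.0], [454.0, -390.0], [340.0, -379.0]]
```

View pics/c1.png

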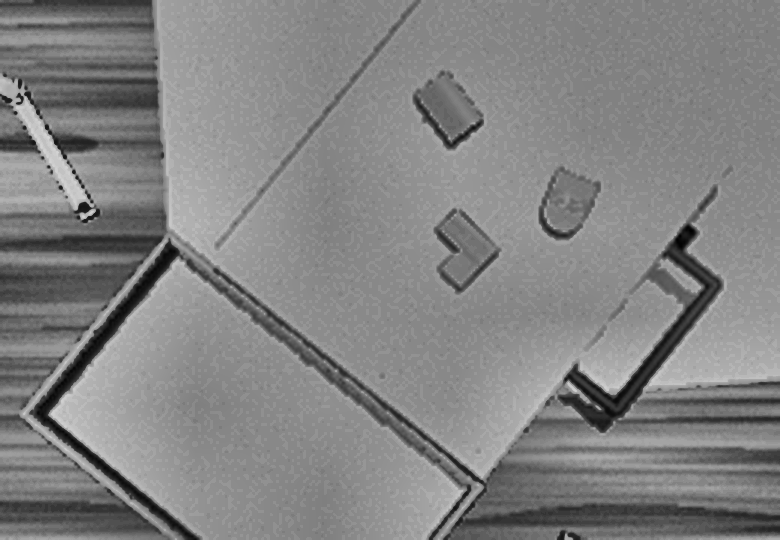

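View pics/c2.png

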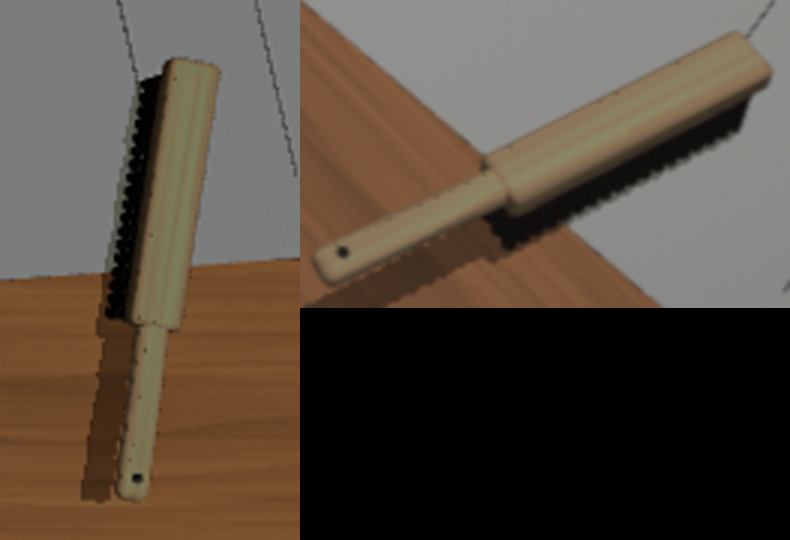

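The measured geometry agrees with the sizes given:
- Box: yaw about 51.3°, centre about (598,-6).
- Hinge: about (673,87).
- Handle bar: about (497,-133).
- Offcuts: they span box x from -65 to 85, which is narrower than the bristles.
- Brush: centre of mass about (519,-409), yaw about -9.3°.

Next I move above the brush.

```bash

python3 -m crank '[{"dx":0.025,"dy":-0.035,"yaw":-1},{"dx":0.025,"dy":-0.035,"yaw":-1},{"dx":0.025,"dy":-0.035,"yaw":-1},{"dx":0.025,"dy":-0.035,"yaw":-1},{"dx":0.025,"dy":-0.035,"yaw":-1},{"dx":0.025,"dy":-0.035,"yaw":-1},{"dx":0.025,"dy":-0.035,"yaw":-1},{"dx":0.025,"dy":-0.035,"yaw":-1},{"dx":0.025,"dy":-0.035,"yaw":-1},{"dx":0.025,"dy":-0.035,"yaw":-1}]' 1
python3 -m crank '[{"dx":0.025,"dy":-0.035,"yaw":-1},{"dx":0.025,"dy":-0.035,"yaw":-1},{"dx":0.025,"dy":-0.035,"yaw":-1},{"dx":0.025,"dy":-0.035,"yaw":-1},{"dx":0.025,"dy":-0.035,"yaw":-1},{"dx":0.025,"dy":-0.035,"yaw":-1},{"dx":0.025,"dy":-0.035,"yaw":-1},{"dy":-0.035,"yaw":-1},{"dy":-0.035,"yaw":-1},{"dy":-0.035,"yaw":-1}]'
python3 -m crank '[{"dy":-0.035,"yaw":-1},{"dy":-0.035,"yaw":-1},{"dy":-0.035,"yaw":-1},{"dy":-0.035,"yaw":-1},{"dy":-0.035,"yaw":-1},{"dy":-0.035,"yaw":-1},{"dy":-0.035,"yaw":-1},{"dy":-0.035,"yaw":-1},{"dy":-0.035,"yaw":-1},{"dy":-0.035,"yaw":-1}]'
python3 -m crank '[{"dy":-0.035,"yaw":-1},{"dy":-0.035,"yaw":-1},{"dy":-0.035,"yaw":-1},{"dy":-0.035,"yaw":-1},{"yaw":-0.22},{}]'
python3 - <<'E'
from h import *
s=telemetry.state();c=eyes.calibration("wrist");grab("wrist","w1.png")
print(s['ee_pos'],s['ee_rot'],s['force'])
cs=eyes.calibration("side")
for u,v in [(522,351.8),(533.6,365.7),(431,397),(441.8,416.4)]:print(ray(cs,u,v,67)[:2])
for a in(-120,-100,0,70): # projected axis points
    p=np.array([519,-409,67])+a*np.array([np.cos(np.radians(-9.3)),np.sin(np.radians(-9.3)),0]);print(a,proj(c,p))
np.savez('w1.npz',K=c['camera_matrix'],T=c['world_from_camera'])
E
```

```text
[178.96101882 545.9502067  194.78598395] [-1.79908907e+02 -2.03442492e-03  1.61850283e+02] [-0.27275327 -0.58997986 -0.6683034 ]
[ 636.19922496 -421.13480122]
[ 629.17400389 -450.70376612]
[ 452.97965341 -387.72557324]
[ 441.94705034 -422.12420146]
-120 [-390.50080054  642.24464148]
-100 [-379.54081421  653.60686332]
0 [-328.40918361  706.61504345]
70 [-295.88370712  740.33421681]validation failed for argument at $[0]...
validation failed for argument at $[0]...
validation failed for argument at $[0]...
validation failed for argument at $[0]...
```

View pics/w1.png

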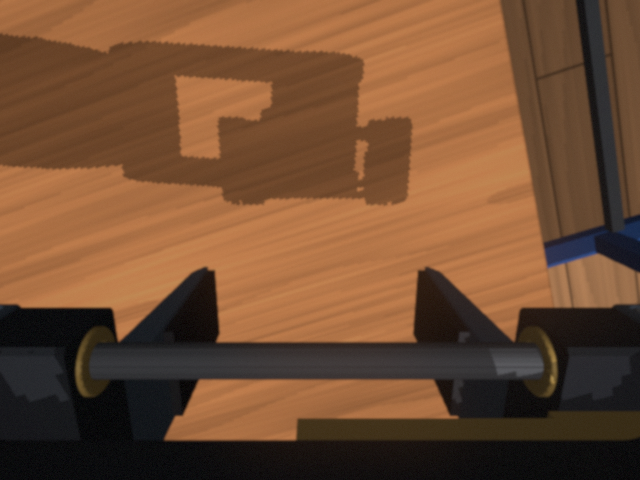

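The wrist picture shows only bare bench at the start pose, so nothing moved: the rows were refused. I'll try again with every key present in each row.

```bash

python3 -m crank '[{"dx":0.025,"dy":-0.035,"dz":0,"yaw":-1},{"dx":0.025,"dy":-0.035,"dz":0,"yaw":-1}]' 1 40
```

```text
time_s: 0.4
ee_pos: [219.3, 489.6, 195.1]
ee_rot: [-180.0, 0.0, 151.7]
force: [-0.4, 0.2, 0.2]
gripper_width: 91.5
gripper_force: 0.0
```

```bash

python3 -m crank '[{"dx":0.025,"dy":-0.035,"dz":0,"yaw":-1},{"dx":0.025,"dy":-0.035,"dz":0,"yaw":-1},{"dx":0.025,"dy":-0.035,"dz":0,"yaw":-1},{"dx":0.025,"dy":-0.035,"dz":0,"yaw":-1},{"dx":0.025,"dy":-0.035,"dz":0,"yaw":-1},{"dx":0.025,"dy":-0.035,"dz":0,"yaw":-1},{"dx":0.025,"dy":-0.035,"dz":0,"yaw":-1},{"dx":0.025,"dy":-0.035,"dz":0,"yaw":-1},{"dx":0.025,"dy":-0.035,"dz":0,"yaw":-1},{"dx":0.025,"dy":-0.035,"dz":0,"yaw":-1}]' | head -2
python3 -m crank '[{"dx":0.025,"dy":-0.035,"dz":0,"yaw":-1},{"dx":0.025,"dy":-0.035,"dz":0,"yaw":-1},{"dx":0.025,"dy":-0.035,"dz":0,"yaw":-1},{"dx":0.025,"dy":-0.035,"dz":0,"yaw":-1},{"dx":0.025,"dy":-0.035,"dz":0,"yaw":-1},{"dx":0,"dy":-0.035,"dz":0,"yaw":-1},{"dx":0,"dy":-0.035,"dz":0,"yaw":-1},{"dx":0,"dy":-0.035,"dz":0,"yaw":-1},{"dx":0,"dy":-0.035,"dz":0,"yaw":-1},{"dx":0,"dy":-0.035,"dz":0,"yaw":-1}]' | head -2
python3 -m crank '[{"dx":0,"dy":-0.035,"dz":0,"yaw":-1},{"dx":0,"dy":-0.035,"dz":0,"yaw":-1},{"dx":0,"dy":-0.035,"dz":0,"yaw":-1},{"dx":0,"dy":-0.035,"dz":0,"yaw":-1},{"dx":0,"dy":-0.035,"dz":0,"yaw":-1},{"dx":0,"dy":-0.035,"dz":0,"yaw":-1},{"dx":0,"dy":-0.035,"dz":0,"yaw":-1},{"dx":0,"dy":-0.035,"dz":0,"yaw":-1},{"dx":0,"dy":-0.035,"dz":0,"yaw":-1},{"dx":0,"dy":-0.035,"dz":0,"yaw":-1}]' | head -2
python3 -m crank '[{"dx":0,"dy":-0.035,"dz":0,"yaw":-1},{"dx":0,"dy":-0.035,"dz":0,"yaw":-1},{"dx":0,"dy":0,"dz":0,"yaw":-0.22},{"dx":0,"dy":0,"dz":0,"yaw":0}]'
python3 - <<'E'
from h import *
s=telemetry.state();c=eyes.calibration("wrist");grab("wrist","w2.png")
print(s['ee_pos'],s['ee_rot'],s['force'],s['qpos'])
for a in(-120,-70,0,70,120):
    p=np.array([519,-409,67])+a*np.array([np.cos(np.radians(-9.3)),np.sin(np.radians(-9.3)),0]);print(a,proj(c,p))
E
```

```text
time_s: 1.65
ee_pos: [419.5, 209.3, 195.4]
time_s: 2.9
ee_pos: [518.8, -70.5, 195.3]
time_s: 4.15
ee_pos: [518.9, -350.4, 195.1]
time_s: 4.65
ee_pos: [518.9, -404.8, 195.2]
ee_rot: [-179.9, 0.1, -9.2]
force: [-0.2, -0.1, -0.0]
gripper_width: 91.3
gripper_force: 0.0
[ 518.93628565 -404.80414688  195.17507586] [-1.79940581e+02  5.12704694e-02 -9.20832970e+00] [-0.22692921 -0.0668581  -0.01928193] [-3.89718055e+01  2.59834597e+01  7.76878204e+01  2.68822300e-02
  7.64027252e+01  6.02302140e+01]
-120 [321.24172492 354.47831122]
-70 [321.56534145 303.33796672]
0 [322.06596799 224.22515434]
70 [322.63191059 134.79060184]
120 [323.08357149  63.41571169]
```

View pics/w2.png

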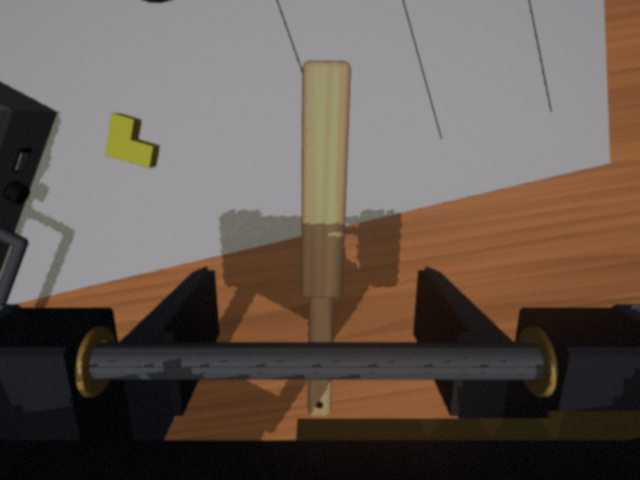

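The wrist view shows the brush head from (326,62) to (321,296), where I predicted it, between the open fingers. I descend, close and lift.

```bash

python3 -m crank '[{"dx":0,"dy":-0.006,"dz":-0.03,"yaw":-0.1},{"dx":0,"dy":0,"dz":-0.03,"yaw":0},{"dx":0,"dy":0,"dz":-0.03,"yaw":0},{"dx":0,"dy":0,"dz":-0.03,"yaw":0},{"dx":0,"dy":0,"dz":-0.03,"yaw":0},{"dx":0,"dy":0,"dz":-0.03,"yaw":0},{"dx":0,"dy":0,"dz":-0.006,"yaw":0},{"dx":0,"dy":0,"dz":0,"yaw":0}]' 1 40
python3 -m crank '[{"dx":0,"dy":0,"dz":0,"yaw":0},{"dx":0,"dy":0,"dz":0,"yaw":0},{"dx":0,"dy":0,"dz":0,"yaw":0},{"dx":0,"dy":0,"dz":0,"yaw":0},{"dx":0,"dy":0,"dz":0,"yaw":0},{"dx":0,"dy":0,"dz":0,"yaw":0}]' 0 40
```

```text
time_s: 5.7
ee_pos: [519.5, -410.0, 47.3]
ee_rot: [180.0, -0.0, -9.7]
force: [0.7, -0.1, 0.2]
gripper_width: 91.4
gripper_force: 0.0
time_s: 6.45
ee_pos: [519.1, -410.4, 46.7]
ee_rot: [180.0, 0.0, -9.8]
force: [0.1, 1.4, -1.0]
gripper_width: 35.2
gripper_force: 40.0
```

```bash

python3 -m crank '[{"dx":0,"dy":0,"dz":0.02,"yaw":0},{"dx":0,"dy":0,"dz":0.03,"yaw":0},{"dx":0,"dy":0,"dz":0.04,"yaw":0},{"dx":0,"dy":0,"dz":0.04,"yaw":0},{"dx":0,"dy":0,"dz":0.03,"yaw":0},{"dx":0,"dy":0,"dz":0,"yaw":0},{"dx":0,"dy":0,"dz":0,"yaw":0}]' 0 40
python3 -m crank '[{"dx":0.014,"dy":0.032,"dz":0,"yaw":1},{"dx":0.014,"dy":0.032,"dz":0,"yaw":1},{"dx":0.014,"dy":0.032,"dz":0,"yaw":1},{"dx":0.014,"dy":0.032,"dz":0,"yaw":1},{"dx":0.014,"dy":0.032,"dz":0,"yaw":1},{"dx":0.014,"dy":0.032,"dz":0,"yaw":1},{"dx":0.014,"dy":0.032,"dz":0,"yaw":1}]' |head -2
python3 -m crank '[{"dx":0.014,"dy":0.032,"dz":0,"yaw":1},{"dx":0.014,"dy":0.032,"dz":0,"yaw":1},{"dx":0.014,"dy":0.032,"dz":0,"yaw":1},{"dx":0.014,"dy":0.032,"dz":0,"yaw":1},{"dx":0.014,"dy":0.032,"dz":0,"yaw":1},{"dx":0,"dy":0.032,"dz":0,"yaw":0.22},{"dx":0,"dy":0,"dz":0,"yaw":0},{"dx":0,"dy":0,"dz":0,"yaw":0}]'
python3 - <<'E'
from h import *
a=grab("side","s2.png");b=grab("wrist","w3.png")
cv2.imwrite('pics/m2.png',np.hstack([cv2.resize(a,(400,300)),cv2.resize(b,(400,300))])[:,:,::-1])
E
```

```text
time_s: 7.32
ee_pos: [518.6, -409.9, 173.9]
ee_rot: [-180.0, 0.1, -9.8]
force: [-0.6, -1.1, -2.3]
gripper_width: 34.7
gripper_force: 40.0
time_s: 8.2
ee_pos: [596.9, -230.0, 172.9]
time_s: 9.2
ee_pos: [653.0, -78.1, 173.7]
ee_rot: [-179.9, 0.1, 51.3]
force: [-0.1, -0.3, -1.3]
gripper_width: 34.7
gripper_force: 40.0
```

View pics/m2.png

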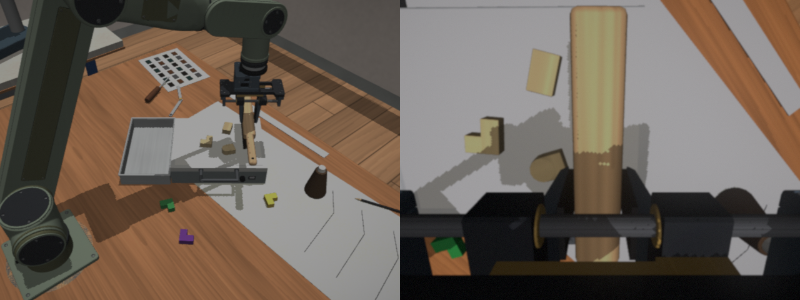

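The brush lies along the box's x axis with all three offcuts on its +y side, at (543,72), (484,137) and (548,165) in the right half of the picture. I nudge it back and lower it to about 2 mm above the lid.

```bash

python3 -m crank '[{"dx":0.015,"dy":-0.001,"dz":0,"yaw":0},{"dx":0,"dy":0,"dz":-0.02,"yaw":0},{"dx":0,"dy":0,"dz":-0.02,"yaw":0},{"dx":0,"dy":0,"dz":-0.012,"yaw":0},{"dx":0,"dy":0,"dz":-0.008,"yaw":0},{"dx":0,"dy":0,"dz":0,"yaw":0},{"dx":0,"dy":0,"dz":0,"yaw":0}]' 0 40
```

```text
time_s: 10.18
ee_pos: [665.9, -78.4, 127.4]
ee_rot: [179.9, -0.0, 51.4]
force: [-0.1, -0.6, -1.8]
gripper_width: 35.0
gripper_force: 40.0
```

```bash

python3 -m crank '[{"dx":0,"dy":0,"dz":-0.0025,"yaw":0},{"dx":-0.0098,"dy":0.0078,"dz":0,"yaw":0},{"dx":-0.0098,"dy":0.0078,"dz":0,"yaw":0},{"dx":-0.0098,"dy":0.0078,"dz":0,"yaw":0},{"dx":-0.0098,"dy":0.0078,"dz":0,"yaw":0},{"dx":-0.0098,"dy":0.0078,"dz":0,"yaw":0},{"dx":-0.0098,"dy":0.0078,"dz":0,"yaw":0},{"dx":-0.0098,"dy":0.0078,"dz":0,"yaw":0},{"dx":-0.0098,"dy":0.0078,"dz":0,"yaw":0},{"dx":-0.0098,"dy":0.0078,"dz":0,"yaw":0}]' 0 40
python3 -m crank '[{"dx":-0.0098,"dy":0.0078,"dz":0,"yaw":0},{"dx":-0.0098,"dy":0.0078,"dz":0,"yaw":0},{"dx":-0.0098,"dy":0.0078,"dz":0,"yaw":0},{"dx":-0.0098,"dy":0.0078,"dz":0,"yaw":0},{"dx":-0.0098,"dy":0.0078,"dz":0,"yaw":0},{"dx":-0.0098,"dy":0.0078,"dz":0,"yaw":0}]'
python3 - <<'E'
from h import *
a=grab("side","s3.png");b=grab("top","t3.png")
cv2.imwrite('pics/m3.png',np.hstack([cv2.resize(a[140:320,160:460],(400,240)),cv2.resize(b[140:380,160:480],(400,300))[:240]])[:,:,::-1])
E
```

```text
time_s: 11.42
ee_pos: [594.5, -21.8, 124.8]
ee_rot: [180.0, -0.0, 51.4]
force: [0.1, -0.3, -1.1]
gripper_width: 34.7
gripper_force: 40.0
time_s: 12.18
ee_pos: [547.4, 15.6, 124.8]
ee_rot: [180.0, 0.0, 51.4]
force: [0.1, -0.2, -1.7]
gripper_width: 34.8
gripper_force: 40.0
```

View pics/m3.png

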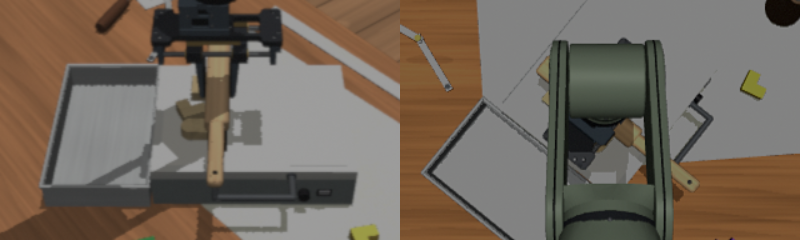

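In the side view the brush is mid-lid with the offcuts ahead of its bristles at about (195,115), being pushed as intended. I continue to the edge.

```bash

python3 -m crank '[{"dx":-0.0098,"dy":0.0078,"dz":0,"yaw":0},{"dx":-0.0098,"dy":0.0078,"dz":0,"yaw":0},{"dx":-0.0098,"dy":0.0078,"dz":0,"yaw":0},{"dx":-0.0098,"dy":0.0078,"dz":0,"yaw":0},{"dx":-0.0098,"dy":0.0078,"dz":0,"yaw":0},{"dx":-0.0098,"dy":0.0078,"dz":0,"yaw":0}]' 0 40
python3 -m crank '[{"dx":-0.0098,"dy":0.0078,"dz":0,"yaw":0},{"dx":-0.0098,"dy":0.0078,"dz":0,"yaw":0},{"dx":-0.0098,"dy":0.0078,"dz":0,"yaw":0},{"dx":-0.0098,"dy":0.0078,"dz":0,"yaw":0},{"dx":-0.0098,"dy":0.0078,"dz":0,"yaw":0},{"dx":0,"dy":0,"dz":0,"yaw":0},{"dx":0,"dy":0,"dz":0.03,"yaw":0},{"dx":0,"dy":0,"dz":0.04,"yaw":0},{"dx":0,"dy":0,"dz":0,"yaw":0}]'
python3 - <<'E'
from h import *
a=grab("side","s4.png");b=grab("top","t4.png")
cv2.imwrite('pics/m4.png',np.hstack([cv2.resize(a[140:320,160:460],(400,240)),cv2.resize(b[140:380,160:480],(400,300))[60:]])[:,:,::-1])
E
```

```text
time_s: 13.02
ee_pos: [500.3, 53.1, 124.8]
ee_rot: [180.0, -0.0, 51.4]
force: [0.7, -0.8, -2.0]
gripper_width: 34.5
gripper_force: 40.0
time_s: 14.15
ee_pos: [463.8, 84.0, 182.9]
ee_rot: [179.8, -0.2, 51.3]
force: [0.2, -0.5, -1.6]
gripper_width: 34.8
gripper_force: 40.0
```

View pics/m4.png

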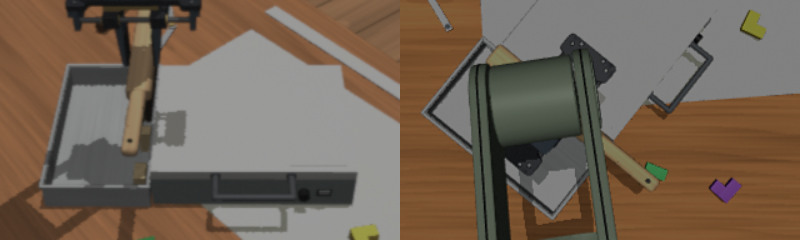

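The lid is clear, and two offcuts are visible in the tray at (143,135) and (140,172). The third is probably hidden behind the brush. I carry the brush back to its old place and count the pieces from there.

```bash

python3 -m crank '[{"dx":0.0053,"dy":-0.0475,"dz":0,"yaw":-1},{"dx":0.0053,"dy":-0.0475,"dz":0,"yaw":-1},{"dx":0.0053,"dy":-0.0475,"dz":0,"yaw":-1},{"dx":0.0053,"dy":-0.0475,"dz":0,"yaw":-1},{"dx":0.0053,"dy":-0.0475,"dz":0,"yaw":-1},{"dx":0.0053,"dy":-0.0475,"dz":0,"yaw":-1},{"dx":0.0053,"dy":-0.0475,"dz":0,"yaw":-1}]' 0 40 |head -2
python3 -m crank '[{"dx":0.0053,"dy":-0.0475,"dz":0,"yaw":-1},{"dx":0.0053,"dy":-0.0475,"dz":0,"yaw":-1},{"dx":0.0053,"dy":-0.0475,"dz":0,"yaw":-1},{"dx":0.0053,"dy":-0.0475,"dz":0,"yaw":-1},{"dx":0.0053,"dy":-0.0475,"dz":0,"yaw":-1},{"dx":0.0053,"dy":-0.0475,"dz":0,"yaw":-0.22},{"dx":0,"dy":0,"dz":0,"yaw":0}]'
python3 - <<'E'
from h import *
im=grab("top","t5.png");c=eyes.calibration("top")
hsv=cv2.cvtColor(im,cv2.COLOR_RGB2HSV)
poly=np.array([proj(c,(x,y,45)) for x,y in [(575,213),(406,-5),(280,96),(452,313)]],int)
m=np.zeros(im.shape[:2],np.uint8);cv2.fillPoly(m,[poly],255)
k=((hsv[...,1]>60)&(m>0)).astype(np.uint8)
n,l,st,ce=cv2.connectedComponentsWithStats(k)
ex=np.array([.625,.78]);ey=np.array([-.78,.625]);t0=np.array([428,154])
for i in range(1,n):
    if st[i,4]>15:
        p=ray(c,*ce[i],15)[:2];print(st[i].tolist(),ce[i].round(),p.round(),(p-t0)@ex,(p-t0)@ey)
E
```

```text
time_s: 15.12
ee_pos: [490.5, -183.2, 178.9]
time_s: 16.0
ee_pos: [515.9, -412.2, 177.8]
ee_rot: [-179.9, 0.2, -9.9]
force: [-0.4, 0.8, -1.7]
gripper_width: 34.7
gripper_force: 40.0
[243, 253, 22, 21, 247] [254. 263.] [483. 161.] 39.19807920621167 -38.494251199111694
[269, 261, 18, 16, 140] [277. 269.] [471. 109.] -7.717942014325544 -61.65779994823392
[298, 285, 19, 18, 153] [307. 293.] [419.  46.] -90.18834563435101 -60.13765452259807
```

The top view finds all three pieces inside the tray outline. I set the brush down.

```bash

python3 -m crank '[{"dx":0,"dy":0,"dz":-0.03,"yaw":0},{"dx":0,"dy":0,"dz":-0.03,"yaw":0},{"dx":0,"dy":0,"dz":-0.03,"yaw":0},{"dx":0,"dy":0,"dz":-0.03,"yaw":0},{"dx":0,"dy":0,"dz":-0.02,"yaw":0},{"dx":0,"dy":0,"dz":-0.012,"yaw":0},{"dx":0,"dy":0,"dz":-0.008,"yaw":0},{"dx":0,"dy":0,"dz":-0.003,"yaw":0},{"dx":0,"dy":0,"dz":0,"yaw":0},{"dx":0,"dy":0,"dz":0,"yaw":0}]' 0 40
```

```text
time_s: 17.3
ee_pos: [517.1, -410.4, 51.0]
ee_rot: [180.0, -0.1, -9.8]
force: [0.2, -0.7, -1.5]
gripper_width: 35.0
gripper_force: 40.0
```

```bash

python3 -m crank '[{"dx":0,"dy":0,"dz":-0.004,"yaw":0},{"dx":0,"dy":0,"dz":-0.0015,"yaw":0},{"dx":0,"dy":0,"dz":0,"yaw":0},{"dx":0,"dy":0,"dz":0,"yaw":0}]' 0 10
python3 -m crank '[{"dx":0,"dy":0,"dz":0,"yaw":0},{"dx":0,"dy":0,"dz":0,"yaw":0},{"dx":0,"dy":0,"dz":0,"yaw":0},{"dx":0,"dy":0,"dz":0,"yaw":0},{"dx":0,"dy":0,"dz":0,"yaw":0},{"dx":0,"dy":0,"dz":0,"yaw":0}]' 1 10
python3 -m crank '[{"dx":0,"dy":0,"dz":0.02,"yaw":0},{"dx":0,"dy":0,"dz":0.03,"yaw":0},{"dx":0,"dy":0,"dz":0.04,"yaw":0},{"dx":0,"dy":0,"dz":0.04,"yaw":0},{"dx":0,"dy":0,"dz":0.03,"yaw":0},{"dx":0,"dy":0,"dz":0,"yaw":0}]' 1 30
python3 - <<'E'
from h import *
a=grab("side","s6.png");b=grab("top","t6.png")
x=cv2.resize(a[160:460,180:560],(400,316));y=cv2.resize(b[140:290,160:350],(400,316))
cv2.imwrite('pics/m6.png',np.hstack([x,y])[:,:,::-1])
E
```

```text
time_s: 17.8
ee_pos: [516.9, -410.3, 46.7]
ee_rot: [180.0, -0.0, -9.8]
force: [-1.0, 1.8, 5.1]
gripper_width: 35.7
gripper_force: 10.0
time_s: 18.55
ee_pos: [516.8, -410.1, 46.0]
ee_rot: [180.0, 0.0, -9.7]
force: [0.4, 0.6, 0.1]
gripper_width: 90.4
gripper_force: 0.0
time_s: 19.3
ee_pos: [518.0, -411.1, 177.4]
ee_rot: [179.8, -0.3, -9.8]
force: [0.4, 0.2, -0.3]
gripper_width: 91.0
gripper_force: 0.0
```

View pics/m6.png

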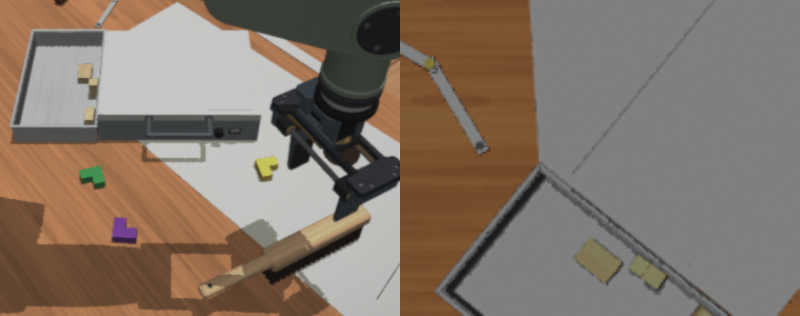

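The picture shows the three pieces low in the tray near its box-side wall, at about (85,72), (92,88) and (90,115) in the left half. The brush stands on its bristles, clear of box and tray. Next I go above the bow handle.

```bash

python3 -m crank '[{"dx":-0.0033,"dy":0.0434,"dz":0,"yaw":-1},{"dx":-0.0033,"dy":0.0434,"dz":0,"yaw":-1},{"dx":-0.0033,"dy":0.0434,"dz":0,"yaw":-1},{"dx":-0.0033,"dy":0.0434,"dz":0,"yaw":-1},{"dx":-0.0033,"dy":0.0434,"dz":0,"yaw":-1},{"dx":-0.0033,"dy":0.0434,"dz":0,"yaw":-0.8},{"dx":-0.0033,"dy":0.0434,"dz":0,"yaw":0},{"dx":-0.0033,"dy":0.0434,"dz":0,"yaw":0},{"dx":0,"dy":0,"dz":0,"yaw":0},{"dx":0,"dy":0,"dz":0,"yaw":0}]' 0.4 30
python3 - <<'E'
from h import *
s=telemetry.state();c=eyes.calibration("wrist");im=grab("wrist","w7.png");print(s['ee_pos'],s['ee_rot'],s['qpos'])
g=cv2.cvtColor(im,cv2.COLOR_RGB2GRAY)
ex=np.array([.625,.78]);ey=np.array([-.78,.625]);P=np.array([497,-133.5])
# dark-bar profile perpendicular to the bar, at z=68
for b in(-40,-25,0,25,40):
    r=[]
    for a in range(-30,32,3):
        q=P+a*ex+b*ey;u,v=proj(c,(*q,68)).round().astype(int);r.append(int(g[v,u]) if 0<=v<480 and 0<=u<640 else -1)
    print(b,proj(c,(*(P+b*ey),68)).round(),r)
E
```

```text
time_s: 20.65
ee_pos: [495.4, -132.7, 173.3]
ee_rot: [179.9, 0.0, -38.7]
force: [0.7, 0.2, 0.3]
gripper_width: 36.4
gripper_force: 0.0
[ 495.4218525  -132.72671196  173.26890409] [ 1.79942853e+02  4.91418268e-02 -3.87355089e+01] [-1.62590099e+01  1.36929801e+01  9.95858278e+01 -3.70144784e-02
  6.67884526e+01  1.12491083e+02]
-40 [317. 177.] [173, 174, 175, 175, 174, 173, 175, 176, 174, 171, 122, 69, 86, 71, 167, 172, 174, 174, 172, 172, 175]
-25 [317. 197.] [174, 173, 175, 172, 173, 173, 175, 171, 173, 169, 119, 70, 84, 72, 172, 173, 173, 173, 174, 173, 174]
0 [317. 230.] [75, 75, 73, 74, 79, 78, 91, 120, 120, 118, 116, 51, 54, 48, 118, 120, 124, 121, 119, 120, 121]
25 [317. 261.] [79, 75, 72, 70, 73, 72, 68, 73, 76, 71, 65, 43, 50, 46, 81, 110, 123, 122, 120, 120, 122]
40 [317. 279.] [68, 74, 74, 67, 70, 74, 75, 75, 72, 70, 59, 46, 49, 42, 75, 73, 74, 72, 72, 72, 98]
```

The handle bar shows as a dark stripe parallel to the tool, about 5 mm further along box x than I estimated. I correct by that and descend.

```bash

python3 -m crank '[{"dx":0.0058,"dy":0.004,"dz":0,"yaw":0},{"dx":0,"dy":0,"dz":-0.03,"yaw":0},{"dx":0,"dy":0,"dz":-0.03,"yaw":0},{"dx":0,"dy":0,"dz":-0.03,"yaw":0},{"dx":0,"dy":0,"dz":-0.025,"yaw":0},{"dx":0,"dy":0,"dz":-0.015,"yaw":0},{"dx":0,"dy":0,"dz":-0.014,"yaw":0},{"dx":0,"dy":0,"dz":0,"yaw":0}]' 0.4 30
python3 -m crank '[{"dx":0,"dy":0,"dz":0,"yaw":0},{"dx":0,"dy":0,"dz":0,"yaw":0},{"dx":0,"dy":0,"dz":0,"yaw":0},{"dx":0,"dy":0,"dz":0,"yaw":0},{"dx":0,"dy":0,"dz":0,"yaw":0}]' 0 30
```

```text
time_s: 21.7
ee_pos: [500.1, -129.2, 58.2]
ee_rot: [180.0, 0.1, -38.8]
force: [0.5, 0.1, -0.5]
gripper_width: 36.4
gripper_force: 0.0
time_s: 22.32
ee_pos: [500.4, -129.2, 58.9]
ee_rot: [180.0, -0.0, -38.7]
force: [0.4, -0.1, -0.2]
gripper_width: 0.5
gripper_force: 0.0
```

The fingers closed to 0.5 mm with no force, so the bar is not between them. I check the state and the images numerically, because the picture-view budget is used up.

```bash

python3 - <<'E'
from h import *
s=telemetry.state();print(s['ee_pos'],s['force'],s['gripper_width'],s['gripper_force'],s['time_s'])
c=eyes.calibration("wrist");im=grab("wrist","w8.png");cs=eyes.calibration("side");si=grab("side","s8.png")
g=cv2.cvtColor(im,cv2.COLOR_RGB2GRAY)
print("tcp",proj(c,s['ee_pos']),"bar pred",proj(c,(500,-129,68)))
print(cv2.resize(g[120:420,160:480],(40,30),interpolation=cv2.INTER_AREA)//10)
gs=cv2.cvtColor(si,cv2.COLOR_RGB2GRAY)
print("side bar/tips",proj(cs,(500,-129,68)),proj(cs,(500,-129,51)))
print(cv2.resize(gs[255:315,300:400],(50,30),interpolation=cv2.INTER_AREA)//10)
s0=cv2.imread('pics/side0.png',0);print(cv2.resize(s0[255:315,300:400],(50,30),interpolation=cv2.INTER_AREA)//10)
E
```

```text
[ 500.37483924 -129.1622006    58.87575994] [ 0.37604536 -0.14516801 -0.15931167] 0.5345857840258299 0.0 22.325
tcp [317.92216548 287.9055764 ] bar pred [318.2281748  296.19223041]
[[16 16 16 ... 16 16 16]
 [16 16 16 ... 16 16 16]
 [16 16 16 ... 16 16 16]
 ...
 [12 12 12 ...  6 10 10]
 [16 16 16 ...  6  9 10]
 [14 14 14 ...  6  6 10]]
side bar/tips [350.27610163 286.45520935] [350.07909573 292.31515108]
[[17 17 17 ... 17 17 17]
 [17 17 17 ... 17 17 17]
 [17 17 17 ... 17 17 17]
 ...
 [ 7  7  7 ... 16 16 16]
 [ 7  7  6 ... 16 16 16]
 [ 7  7  7 ... 17 16 16]]
[[14 14 14 ... 14 14 14]
 [14 14 14 ... 14 14 14]
 [14 14 14 ... 14 14 14]
 ...
 [ 9  9  9 ... 14 14 14]
 [10  9  9 ... 14 14 14]
 [ 9 10  9 ... 14 14 14]]
```

```bash

python3 - <<'E'
import cv2
A=" .:-=+*#%@"[::-1]
def show(f,y0,y1,x0,x1,w,h):
    g=cv2.resize(cv2.imread(f,0)[y0:y1,x0:x1],(w,h),interpolation=cv2.INTER_AREA);print(f,(y0,y1,x0,x1))
    for r in g:print(''.join(A[min(9,int(v)//19)] for v in r))
show('pics/w8.png',60,420,120,520,100,45)
show('pics/side0.png',255,315,300,400,100,60)
show('pics/s8.png',245,315,300,400,100,70)
E
```

```text
pics/w8.png (60, 420, 120, 520)
......................-###%%**+-:...................................................................
......................-###%%**+--:..................................................................
......................:*###%#**--:..................................................................
.......................*###%##*---..................................................................
.......................+####%%*---..................................................................
.......................+######*--:..................................................................
.......................=#######=-:..................................................................
.......................-####%%%###*.................................................................
.......................:####%%#####=-...............................................................
.......................:*###%#####%=-:............................................................:-
........................*###%%%%%%%=-:....................
[... 15975 characters left out ...]
*********************++============================-:...........:----:........................
+****************************+===========================-:...........:-=--:........................
******************************+===========================----------::-=-=-:........................
*******************************+===================================---====-:........................
********************************+===============================-------==--:........................
*********************************++=====================-------------------:........................
**********************************++===================-:::...::......::............................
```

```bash

python3 - <<'E'
from h import *
A=" .:-=+*#%@"[::-1]
def show(f,y0,y1,x0,x1,w,h):
    g=cv2.resize(cv2.imread(f,0)[y0:y1,x0:x1],(w,h),interpolation=cv2.INTER_AREA);print(f,(y0,y1,x0,x1))
    for r in g:print(''.join(A[min(9,int(v)//19)] for v in r))
show('pics/w7.png',100,300,220,420,100,50)
c=eyes.calibration("wrist");s=telemetry.state();T=np.array(c['world_from_camera']);print(np.array(c['camera_matrix'])[0,0],T.round(3).tolist())
ey=np.array([-.78,.625])
for z in(30,40,50,68):
    print(z,[proj(c,(*(np.array([500,-129.])-b*ey),z)).round().tolist() for b in(45,55)])
c['world_from_camera'] = T.copy(); T7=T.copy(); T7[:3,3]+=np.array([495.4-500.4,-132.7+129.2,173.3-58.9]); c7=dict(camera_matrix=c['camera_matrix'],world_from_camera=T7)
for z in(30,40,50,68):
    print('w7',z,[proj(c7,(*(np.array([500,-129.])-b*ey),z)).round().tolist() for b in(45,55)])
E
```

```text
pics/w7.png (100, 300, 220, 420)
            :*#####+---:.                                                                           
  ..        :+#####*--:..                                                                           
            :+#####*--:.                                                                            
   .        .+*####*==-::.                                                                          
   .        .=*##########=.                                                                         
   .        .=*##########*-:.                                                                       
            .-*######***#*=-:.                                                                      
            .-*###########=-:.                                                                      
            .-*##########*=-:.                                                                      
             :*######****+--.                                                                       
             :+#####+--:::::.                            
[... 3722 characters left out ...]
#######*******************#%@@@%%%%%%%%%%%#++**********+++
----------+#%%%%%%%%%%%%%%%%%###########%%#######*******************#@@@@@@%%%%%%%%%%#*+********====
--------=*%%%%%%%%%%%%%%%%%%#####################*******************#@@@@@@@%%%%%%%%%%#*+********+==
404.00009474665336 [[-0.626, -0.748, -0.222, 564.366], [-0.78, 0.6, 0.178, -179.287], [-0.0, 0.285, -0.959, 247.258], [0.0, 0.0, 0.0, 1.0]]
30 [[318.0, 190.0], [318.0, 172.0]]
40 [[318.0, 194.0], [318.0, 174.0]]
50 [[318.0, 197.0], [318.0, 177.0]]
68 [[318.0, 205.0], [318.0, 182.0]]
w7 30 [[310.0, 165.0], [310.0, 152.0]]
w7 40 [[310.0, 166.0], [310.0, 153.0]]
w7 50 [[310.0, 168.0], [310.0, 154.0]]
w7 68 [[309.0, 170.0], [309.0, 156.0]]
```

The camera views don't show whether the bar sits below the tips or beside them. I'll open, go 10 mm lower and close again. That is safe, because the tips would still be about 40 mm above the bench.

```bash

python3 -m crank '[{"dx":0,"dy":0,"dz":0,"yaw":0},{"dx":0,"dy":0,"dz":0,"yaw":0},{"dx":0,"dy":0,"dz":0,"yaw":0},{"dx":0,"dy":0,"dz":0,"yaw":0}]' 0.4 30
python3 -m crank '[{"dx":0,"dy":0,"dz":-0.006,"yaw":0},{"dx":0,"dy":0,"dz":-0.006,"yaw":0},{"dx":0,"dy":0,"dz":0,"yaw":0}]' 0.4 30 | sed -n 2,4p
python3 -m crank '[{"dx":0,"dy":0,"dz":0,"yaw":0},{"dx":0,"dy":0,"dz":0,"yaw":0}]' 0 30
python3 -m crank '[{"dx":0,"dy":0,"dz":0,"yaw":0},{"dx":0,"dy":0,"dz":0,"yaw":0},{"dx":0,"dy":0,"dz":0,"yaw":0}]' 0 30
```

```text
time_s: 22.92
ee_pos: [500.3, -129.2, 58.8]
ee_rot: [180.0, 0.0, -38.8]
force: [-1.0, -0.0, -0.5]
gripper_width: 35.4
gripper_force: 0.0
ee_pos: [499.9, -129.1, 48.6]
ee_rot: [180.0, 0.1, -38.8]
force: [-0.3, -0.2, -0.2]
time_s: 23.55
ee_pos: [500.5, -129.2, 49.3]
ee_rot: [-180.0, -0.0, -38.8]
force: [-0.5, -0.6, 0.5]
gripper_width: 19.1
gripper_force: 0.0
time_s: 23.92
ee_pos: [499.8, -129.9, 49.3]
ee_rot: [179.9, -0.0, -38.7]
force: [-2.1, -4.4, 0.8]
gripper_width: 9.0
gripper_force: 30.0
```

The bar is now gripped, reading 9 mm and 30 N, but probably only near the fingertips. I re-grip 9 mm deeper and about 2 mm towards the front, since the bar pushed the tool that way.

```bash

python3 -m crank '[{"dx":0,"dy":0,"dz":0,"yaw":0},{"dx":0,"dy":0,"dz":0,"yaw":0},{"dx":0,"dy":0,"dz":0,"yaw":0},{"dx":0,"dy":0,"dz":0,"yaw":0}]' 0.4 30 | sed -n 2,4p
python3 -m crank '[{"dx":-0.0015,"dy":-0.002,"dz":-0.006,"yaw":0},{"dx":0,"dy":0,"dz":-0.006,"yaw":0},{"dx":0,"dy":0,"dz":0,"yaw":0}]' 0.4 30 | sed -n 2,4p
python3 -m crank '[{"dx":0,"dy":0,"dz":0,"yaw":0},{"dx":0,"dy":0,"dz":0,"yaw":0},{"dx":0,"dy":0,"dz":0,"yaw":0},{"dx":0,"dy":0,"dz":0,"yaw":0},{"dx":0,"dy":0,"dz":0,"yaw":0}]' 0 30
python3 - <<'E'
from h import *
A=" .:-=+*#%@"[::-1]
grab("wrist","w9.png");grab("side","s9.png")
g=cv2.resize(cv2.imread('pics/w9.png',0)[140:420,220:420],(100,47),interpolation=cv2.INTER_AREA)
for r in g:print(''.join(A[min(9,int(v)//19)] for v in r))
E
```

```text
ee_pos: [500.4, -129.0, 49.1]
ee_rot: [-180.0, 0.0, -38.8]
force: [0.1, -0.3, 0.4]
ee_pos: [498.7, -130.7, 39.0]
ee_rot: [180.0, 0.1, -38.8]
force: [0.2, 0.5, 0.5]
time_s: 25.42
ee_pos: [499.9, -130.1, 39.7]
ee_rot: [-179.9, -0.0, -38.8]
force: [3.4, 3.7, -0.5]
gripper_width: 9.3
gripper_force: 30.0
#%%%%%%#######%%#=---:............... .. ... . .        .             .      .                      
##%%%%%%%%%%%%%%*----:............. ....... . .  .   .                                           .  
###%%%%%%*++++++-----:..................... ...    .                                     .    .     
#########+---:........................... .. ...  .  .        .                                     
#########+---:........................ ......... ....    ..                                         
#########*=---::...................................... . .. .                                       
##########****+++++=++++++++++++++++====+++++++++==-::...   .. . .                                . 
*****************************************************=:...     ...       .                . 
[... 3247 characters left out ...]
%%##%%%######%######%%#++#%%%%%%%%%%*#%#######%#%%%%%%%%%%#*+*#%%%###%%#%#%###%%%%%%%%%%%%%%%%
%%%%%%%%%%%%##%%%%%%##%%%##%#**#%%@%%%%%%%*#%#######%%%%%%%%%%%%#**#%%%%%%%%%%%%%%%%%%%%%%%%%%%%%%%%
%%%%%%%%%%%%%%%%%%%%%%%%%%%%%**#%@@%%%%%%%##%%######%#%%%%%%%%%%%**#%%%%%%%%%%%%%%%%%%%%%%%%%%%%%%%%
%%%%%%%%%%%%%%%%%%%%%%%%%%%%@@@@@@@%%%%%%%##%%######%##%%%%%%%%@@@@@%%%%%%%%%%%%%%%%%%%%%%%%%%%%%%%%
%%%%%%%%%%%%%%%%%%%%%%%%%%%%@@@@@@@%%%%%%#*#%%#####%%*+%%%%%%%%@@@@@%%%%%%%%%%%%%%%%%%%%%%%%%%%%%%%%
%%%%%%%%%%%%%%%%%%%%%%%%%%%%@@@@@@@@@%%%%%%%%%######%*+#%%%%%%%%%%%%%%%%%%%%%%%%%%%%%%%%%%%%%%%%%###
%%%%%%%%%%%%%%%%%%%%%%%%%%%%%%%@%%%%%%%%%%%%%%#####%%#+****#%%%%%%%%%%%%%%%%%%%%%%%%%%%%%%%%%%%%%###
```

The bar is now well inside the pads, passing between the fingers at mid-picture. I work out the arc increments.

```bash
python3 - <<'E'
import numpy as np
t=np.linspace(0,1.507,26);s=282*(1-np.cos(t))+8*np.sin(t);z=282*np.sin(t)+8*np.cos(t)-8
for i in range(25):
    d=s[i+1]-s[i];print(i+1,round(t[i+1],2),*np.round([d*.625/800,d*.78/800,(z[i+1]-z[i])/800],4))
print(s[-1],z[-1],s[-1]*.625,s[-1]*.78)
E
```

```text
1 0.06 0.0008 0.001 0.0212
2 0.12 0.0016 0.002 0.0211
3 0.18 0.0024 0.003 0.0209
4 0.24 0.0031 0.0039 0.0206
5 0.3 0.0039 0.0049 0.0203
6 0.36 0.0047 0.0058 0.0199
7 0.42 0.0054 0.0068 0.0194
8 0.48 0.0061 0.0077 0.0188
9 0.54 0.0068 0.0085 0.0182
10 0.6 0.0075 0.0094 0.0175
11 0.66 0.0082 0.0102 0.0168
12 0.72 0.0088 0.011 0.016
13 0.78 0.0094 0.0117 0.0151
14 0.84 0.0099 0.0124 0.0142
15 0.9 0.0104 0.013 0.0132
16 0.96 0.0109 0.0136 0.0121
17 1.02 0.0113 0.0142 0.0111
18 1.09 0.0117 0.0146 0.01
19 1.15 0.0121 0.0151 0.0088
20 1.21 0.0124 0.0155 0.0076
21 1.27 0.0127 0.0158 0.0064
22 1.33 0.0129 0.0161 0.0052
23 1.39 0.0131 0.0163 0.0039
24 1.45 0.0132 0.0164 0.0027
25 1.51 0.0133 0.0165 0.0014
272.0053625095739 273.93635313920583 170.00335156848368 212.16418275746764
```

First two rows, as a test:

```bash

python3 -m crank '[{"dx":0.0008,"dy":0.001,"dz":0.0212,"yaw":0},{"dx":0.0016,"dy":0.002,"dz":0.0211,"yaw":0},{"dx":0,"dy":0,"dz":0,"yaw":0}]' 0 35
```

```text
time_s: 25.9
ee_pos: [501.9, -127.6, 74.1]
ee_rot: [-179.9, -0.1, -38.7]
force: [4.3, 5.3, -3.8]
gripper_width: 9.3
gripper_force: 35.0
```

```bash

python3 -m crank '[{"dx":0.0024,"dy":0.003,"dz":0.0209,"yaw":0},{"dx":0.0031,"dy":0.0039,"dz":0.0206,"yaw":0},{"dx":0.0039,"dy":0.0049,"dz":0.0203,"yaw":0},{"dx":0.0047,"dy":0.0058,"dz":0.0199,"yaw":0},{"dx":0,"dy":0,"dz":0,"yaw":0}]' 0 35
python3 - <<'E'
from h import *
A=" .:-=+*#%@"[::-1]
grab("side","s10.png");c=eyes.calibration("side");print(proj(c,(512,-114,168)))
g=cv2.resize(cv2.imread('pics/s10.png',0)[180:310,260:440],(90,50),interpolation=cv2.INTER_AREA)
for r in g:print(''.join(A[min(9,int(v)//19)] for v in r))
E
```

```text
time_s: 26.52
ee_pos: [513.0, -113.6, 139.0]
ee_rot: [-179.9, -0.0, -38.7]
force: [3.4, 3.1, -6.0]
gripper_width: 8.8
gripper_force: 35.0
[351.308647   241.70849472]
====---:-=------===----===-:.......-###%%%@@@@@@@@@@%%##+..:-============-:.......:-======
======+==--------====----:.........-###%#%@@@@@@@@@@%%##=....:-============-:.......:-====
========---------------:...........:+*#%#%@@@@@@@@@@%%#*-......:-======--------.......:-==
---------:..........................:*#%%%@@@@@@@@@@%##+.....................:-=:.......:-
********+:..........................:*#%#%@@@@@@@@@@%##+:.....................:==-:.......
********+:.........................=#%%%#%@@@@@@@@@@%%%#*=....................:-====:.....
********+:.........................=%%%%#%@@@@@@@@@@%%%##+.....................:--====-...
********=..........................=%%%%%%%@%%%%%%%@%%%##+.....................:-=--====-.
********-..........................=%##%%%%%##**###%%%###*......................:=========
--:-----:..........................=###%%%%%%%%%%%%%%%#**+......................:-========
:::::::.................
[... 2915 characters left out ...]
###################################%%%%################-.......
**************************++++++++++++++++++++++++++++++++++++++++++++++++++++++++:.......
*****+++++++=++=+*********+==================--:::::-=-:::::-===:::-----:::::::::.........
===============+*******++***+=================-.....-=......:---:.........................
===========++*******+********+================-.....-=:...................................
======+++*******++++***********+==============-:::::-=-...................................
==++*********++=+***************+================-----:...................................
+********+=======*****************+==========-............................................
```

The lid is rising with the gripper: the open box interior is visible below its front edge. I continue along the arc.

```bash

python3 -m crank '[{"dx":0.0054,"dy":0.0068,"dz":0.0194,"yaw":0},{"dx":0.0061,"dy":0.0077,"dz":0.0188,"yaw":0},{"dx":0.0068,"dy":0.0085,"dz":0.0182,"yaw":0},{"dx":0.0075,"dy":0.0094,"dz":0.0175,"yaw":0},{"dx":0.0082,"dy":0.0102,"dz":0.0168,"yaw":0},{"dx":0.0088,"dy":0.011,"dz":0.016,"yaw":0},{"dx":0.0094,"dy":0.0117,"dz":0.0151,"yaw":0},{"dx":0,"dy":0,"dz":0,"yaw":0}]' 0 35
```

```text
time_s: 27.58
ee_pos: [553.9, -61.9, 237.6]
ee_rot: [179.9, -0.0, -38.7]
force: [-4.9, -2.5, 1.2]
gripper_width: 8.7
gripper_force: 35.0
```

```bash

python3 -m crank '[{"dx":0.0099,"dy":0.0124,"dz":0.0142,"yaw":0},{"dx":0.0104,"dy":0.013,"dz":0.0132,"yaw":0},{"dx":0.0109,"dy":0.0136,"dz":0.0121,"yaw":0},{"dx":0.0113,"dy":0.0142,"dz":0.0111,"yaw":0},{"dx":0.0117,"dy":0.0146,"dz":0.01,"yaw":0},{"dx":0.0121,"dy":0.0151,"dz":0.0088,"yaw":0},{"dx":0,"dy":0,"dz":0,"yaw":0}]' 0 35
python3 -m crank '[{"dx":0.0124,"dy":0.0155,"dz":0.0076,"yaw":0},{"dx":0.0127,"dy":0.0158,"dz":0.0064,"yaw":0},{"dx":0.0129,"dy":0.0161,"dz":0.0052,"yaw":0},{"dx":0,"dy":0,"dz":0,"yaw":0}]' 0 35
```

```text
time_s: 28.45
ee_pos: [607.0, 4.9, 293.4]
ee_rot: [-180.0, -0.0, -38.7]
force: [-4.8, -0.8, 5.6]
gripper_width: 9.0
gripper_force: 35.0
time_s: 28.95
ee_pos: [637.6, 43.7, 308.2]
ee_rot: [-179.9, 0.0, -38.7]
force: [-4.6, 0.5, 4.8]
gripper_width: 9.3
gripper_force: 35.0
```

```bash

python3 -m crank '[{"dx":0.0131,"dy":0.0163,"dz":0.0039,"yaw":0},{"dx":0.0132,"dy":0.0164,"dz":0.0027,"yaw":0},{"dx":0.0133,"dy":0.0165,"dz":0.0014,"yaw":0},{"dx":0,"dy":0,"dz":0,"yaw":0},{"dx":0,"dy":0,"dz":0,"yaw":0},{"dx":0,"dy":0,"dz":0,"yaw":0},{"dx":0,"dy":0,"dz":0,"yaw":0}]' 0 35
python3 - <<'E'
from h import *
A=" .:-=+*#%@"[::-1]
s=telemetry.state();d=np.array(s['ee_pos'])-[499.9,-130.1,39.7];print(d,d[0]*.625+d[1]*.78,s['qpos'],np.abs(s['qvel']).max())
grab("side","s11.png");c=eyes.calibration("side")
ex=np.array([.625,.78]);ey=np.array([-.78,.625]);H=np.array([675.5,89.5])
# predicted lid-front-edge corners (outer/lower face) for angle th
for th in(1.43,1.507,1.58):
    f=lambda r,h,b:proj(c,(*(H-ex*(r*np.cos(th)-h*np.sin(th))+ey*b),60+r*np.sin(th)+h*np.cos(th))).round(1).tolist()
    print(th,'front top edge corners',f(240,16,150),f(240,16,-150),'underside',f(240,0,150),f(240,0,-150))
g=cv2.resize(cv2.imread('pics/s11.png',0)[60:220,240:440],(100,54),interpolation=cv2.INTER_AREA)
for r in g:print(''.join(A[min(9,int(v)//19)] for v in r))
E
```

```text
time_s: 29.82
ee_pos: [668.2, 82.2, 314.0]
ee_rot: [-179.9, 0.1, -38.7]
force: [-4.5, 3.0, 3.6]
gripper_width: 9.3
gripper_force: 35.0
[168.30485488 212.26991079 274.26072011] 270.7610647181755 [5.96738865e+00 2.55997223e+01 6.17627288e+01 1.22551073e-01
 9.26856143e+01 1.34706282e+02] 0.16555002332055355
1.43 front top edge corners [273.5, 105.0] [428.6, 104.5] underside [272.9, 110.5] [429.4, 110.0]
1.507 front top edge corners [274.1, 99.7] [427.6, 99.1] underside [273.6, 104.5] [428.4, 104.0]
1.58 front top edge corners [274.8, 95.3] [426.5, 94.6] underside [274.2, 99.5] [427.5, 98.9]
====----===================+++===============+%%%%%%%%%%%%%%%%%%%%%#***************+=======+********
----====================++===================+%%%%%%%%%%%%%%%%%%%%%#*****************+==---==+******
====================++=======================+#%%%%%%%%%%%%%%%%%%%%#+*******************++======+***
================+============================+%##%%%%%%%%%%%%%%%##%*==+********************+=====+++
============+=================================+++**#%%%%%%%%#******==---=++********************++===
[... 4249 characters left out ...]
*************+*##################################################################============-
+=+=====+=+=====+=++*##################################################################+============
::::::::::::::::::=+###################################################################+::==========
::::::::::::::::::-+#####################################+==++++==+++=+==========*#####*-..:-=======
:::::::::::::::::=+++*#**********************************=----------------------:-***#*==....:-=====
::::::::::::::-=++++=++==================================::....:..:....:..::.....::.-**==:......:===
::::::::::::-+++++===+===================================++++++++++++++++++++++++=:.:++==:........:-
```

The lid's front edge lies at rows 100–106, where 1.507 rad predicts 99–104.5, and the arm kinematics give about 1.50 rad. I let it settle briefly and hand in.

```bash

python3 -m crank '[{"dx":0,"dy":0,"dz":0,"yaw":0},{"dx":0,"dy":0,"dz":0,"yaw":0},{"dx":0,"dy":0,"dz":0,"yaw":0},{"dx":0,"dy":0,"dz":0,"yaw":0}]' 0 35
python3 -c "
from workcell import ticket
print(ticket.job_done())"
```

```text
time_s: 30.38
ee_pos: [668.2, 82.1, 313.9]
ee_rot: [-179.9, 0.1, -38.7]
force: [-4.7, 3.0, 2.9]
gripper_width: 9.2
gripper_force: 35.0
the job is handed in; nothing more can be done
None
```

I handed the job in at 30.4 s: all three offcuts are in the tray, the brush is back on the bench on its bristles, and the lid is gripped by its handle and held still at about 1.50 rad, its balance point; the hand-in gave no verdict.

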